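Sort two bottles with the bottle sizing gauges

ROBOT

A 7-joint arm with a two-finger parallel gripper is mounted at the origin on a cart in front of the work surface, level with it; the furniture and walls round the work are solid. World frame = base frame: x ahead of the robot, y to its left, z up, the work surface at z = 0. Lengths are in mm, angles in rad, forces in N, time in s.
With the tool pointing down it reaches from about 350 to 775 mm from the base axis. Payload 3.1 kg.
Tool frame: the origin (TCP) lies on the centre line of the jaws, within the pads' length; the fingertips stand 22 mm ahead of it and the grasp point (between the pads) lies 3 mm ahead of it; z points along the fingers, y is the line along which they close (so a half turn about z gives the same grasp; the last joint's range is limited). The gripper opens to 85 mm and grips with 20 to 120 N. Pads are 22 mm wide; open, the fingers measure 114 mm over their backs; the gripper's body (76 mm by 85 mm) begins 54 mm behind the grasp point. The pads swing forward as they close: fully open they stand 13 mm farther back than shut.
Start: joints at [1.08, 0.311, 0.014, 1.512, -0.004, 1.319, -0.027], TCP at [238.67, -495.533, 253.304] pointing down, gripper open.
Joint ranges: [-2.7, 2.7], [-0.3, 1.91], [-1.27, 1.3], [0.12, 2.57], [-1.44, 4.58], [0.2, 2.03], [-3.05, 3.05]. Speed limits (rad/s): [2.79, 2.79, 3.14, 3.14, 3.14, 3.14, 3.14].

INTERFACE

Orientations are given as a rotation vector (axis times angle).
In Python, from station import observe, snapshot, sign_off gives the robot as it stands.
- The arm moves only by the shell command python3 -m pendant 'ROWS' [OPENING]. ROWS is JSON, a list of rows, each an object of numbers: "x", "y", "z": the shift along the world's x, y, z in cm; "twist": the turn about the world's z in degrees. A call has exactly 5 rows; each row is the pose to reach, as a shift and turn from the pose commanded when the call began; what a row does not reach only later rows make up. A row lasts 1/12 s, in which the tool goes at most 41.7 mm and 7.16 degrees, less where a joint would pass 70% of its speed; a pose out of reach is approached as far as the arm can. A call with a gripper value outside its range is refused whole. OPENING is the opening, from 0 (shut) to 1 (fully open), set as the call begins (- or left out, the last holds). The fingers move at their own pace and stop on an object; the grip force is fixed at half the most. Time passes only in rows, so rows that repeat a pose let the fingers close, or fill a call up. It gives the time, the measured TCP pose, the force, the opening and the grip force at its end, in the units of the state.
- observe(): the state, without advancing time (a new reading comes with each control period).
- snapshot(name): name is "scene" or "top" or "wrist"; returns a dict with "pixels" (420x560x3 uint8, red, green, blue), "intrinsics" (3x3 intrinsics, pixels), "rvec" (rotation vector, rad) and "tvec" (3), from world to camera coordinates, as OpenCV has them. Camera axes: x right, y down, z forward; pixel columns grow to the right and rows downward; lengths in mm; the calibration is good to about 2 mm. The wrist camera is an equidistant fisheye: a pixel r from the principal point sees the ray r / f radians off the axis. A picture is of the moment at which its call begins. There is no depth.
- sign_off(): hands the job in; it is judged then, once.
The state is a dict: "time": time; "qpos": joint angles; "joint_vel": joint speeds; "effort": joint torques, N m; "position": TCP position; "orientation": TCP orientation; "contact_force": force on the tool from outside, world axes, zero at the start; "moment": the same for the moment, N m; "gripper_width": opening from 0.0 (shut) to 1.0 (fully open); "grip_force": force on a finger pad.
Only numpy, scipy, OpenCV 4.12 (cv2) and the standard library are available. Lean on these libraries where they do the work, as an engineer would, in place of code of your own. Each camera call takes 0.05 s, during which the arm holds its last target. There are 200 camera calls.

TASK

Find the holder size of the amber dropper bottle and the white-lidded powder jar: slide each one down through the smallest gauge bore that it passes, the blue gauge having the small bore and the orange one the large bore. Leave both standing upright on the worktop in their bores, let go, and do not tip either of them over on the way.

Things in the scene. Friction and masses are not known exactly. Their poses are not given: they have to be found in the camera images.
- dropper_center (a point): Centre (45.5 mm above its underside) of the loose amber glass dropper bottle with a dark red cap and rubber bulb, 91 mm tall overall; straight round glass body 27 mm in diameter up to 40 mm above its underside, tapering from there to 16 mm at 64 mm, above that the bulb, 12 mm thick; about 55 g. It stands upright on the worktop; z is up along the bottle.
- jar_center (a point): Centre (41 mm above its underside) of the loose clear round powder jar with a white screw lid, 51 mm in diameter up to 48 mm above its underside, narrowing to 46 mm at the top, 82 mm tall; about 110 g, lid fixed. It stands upright on the worktop; z is up along the jar.
- small_gauge_bore (a point): Centre of the bore's mouth on top of the blue gauge, a fixed square block 78 x 78 mm and 18 mm high standing on the worktop. The bore is vertical, 40 mm in diameter with a 4 mm chamfer at the mouth, and goes right through, so that the worktop is its floor, 18 mm below this point. x and y run along the block's sides, z up. Which gauge stands on which side varies.
- large_gauge_bore (a point): Centre of the bore's mouth on top of the orange gauge, a fixed square block 104 x 104 mm and 18 mm high standing on the worktop. The bore is vertical, 66 mm in diameter with a 4 mm chamfer at the mouth, and goes right through, so that the worktop is its floor, 18 mm below this point. x and y run along the block's sides, z up.

How it is judged (in metres and radians):
At the end, for the whole second after the job is handed in: The dropper bottle stands in the blue gauge's bore and the powder jar in the orange gauge's bore: each centre within 13 mm of its bore's axis, the underside within 8 mm of the worktop, upright within 10 degrees, and at rest (horizontal distance between dropper_center and small_gauge_bore below 0.013 m and height (world z) of dropper_center below 0.0535 m and angle between each of dropper_center, jar_center's own z axis and vertical below 0.175 rad and horizontal distance between jar_center and large_gauge_bore below 0.013 m and height (world z) of jar_center below 0.049 m and linear speed of each of dropper, jar below 0.02 m/s); the robot touches nothing.
It fails at once if the dropper bottle is tipped more than about 45 degrees (angle between dropper_center's own z axis and vertical above 0.8 rad).
It fails at once if the powder jar is tipped more than about 45 degrees (angle between jar_center's own z axis and vertical above 0.8 rad).
It also fails if it takes over 61 s, if anything falls off the work surface, if the arm or the gripper's body presses on something with over 40 N, if the wrist force passes 120 N, or if a joint passes its speed limit or range.

## Working session

There is one attempt and no reset: what is moved stays moved. The work goes in short steps, Python scripts to look and compute and a shell command to move; the robot and the scene stay as the last step left them, time stands still between calls to the robot, and variables do not carry over. Pictures are saved under pics/ and viewed, at most 10 in all, crops included, and the job is handed in when it is done.

```bash
mkdir -p pics; cat > h.py <<'E'
import numpy as np, cv2
from station import observe, snapshot, sign_off
def save(s,n,crop=None,k=1):
    im=s["pixels"][:,:,::-1]
    if crop: a,b,c,d=crop; im=im[b:d,a:c]
    cv2.imwrite("pics/"+n,cv2.resize(np.ascontiguousarray(im),None,fx=k,fy=k,interpolation=cv2.INTER_CUBIC))
def ray(s,u,v,z):
    K=np.array(s["intrinsics"]);R=cv2.Rodrigues(np.array(s["rvec"],float))[0];t=np.array(s["tvec"],float).ravel()
    d=R.T@np.linalg.solve(K,[u,v,1]);c=-R.T@t
    return c+d*(z-c[2])/d[2]
def proj(s,p):
    return cv2.projectPoints(np.array([p],float),np.array(s["rvec"],float),np.array(s["tvec"],float),np.array(s["intrinsics"],float),None)[0].ravel()
E
python3 - <<'E'
from h import *
import pickle
print(observe())
d={n:snapshot(n) for n in("scene","top")}
pickle.dump(d,open("d.pkl","wb"))
for n in d: save(d[n],n+"1.png",k=1.4); s=d[n]; R=cv2.Rodrigues(np.array(s["rvec"],float))[0]; print(n,-R.T@np.array(s["tvec"]).ravel(),R[2])
E
```

```text
{'time': 0.0, 'qpos': array([ 1.0803394 ,  0.31173211,  0.01396361,  1.51306621, -0.00436915,
        1.31918648, -0.02721881]), 'joint_vel': array([ 5.77830978e-04, -8.39806486e-05,  4.44364815e-04,  3.90907656e-04,
        2.54325292e-04,  9.49722992e-05, -4.73514043e-04]), 'effort': array([ 6.08025002e-04, -3.79925895e+01,  1.45968539e-01, -2.30589151e+01,
        1.18907730e-02,  1.37299643e-02, -1.80867937e-05]), 'position': array([ 238.33776784, -494.92419863,  252.21371869]), 'orientation': array([-3.06059194e+00, -6.98641686e-01,  1.00441021e-03]), 'contact_force': array([ 0.19132909,  0.61068117, -0.27855549]), 'moment': array([ 0.03783172, -0.01130224, -0.02951767]), 'grip_force': 0.0, 'gripper_width': 0.9967866578052357}
scene [-57.94305468 642.95276474 568.02981157] [ 0.5248305  -0.68448151 -0.50600199]
top [ 332.24000765  -52.40304422 1211.3217623 ] [ 0.121166    0.01357397 -0.99253944]
```

View pics/top1.png

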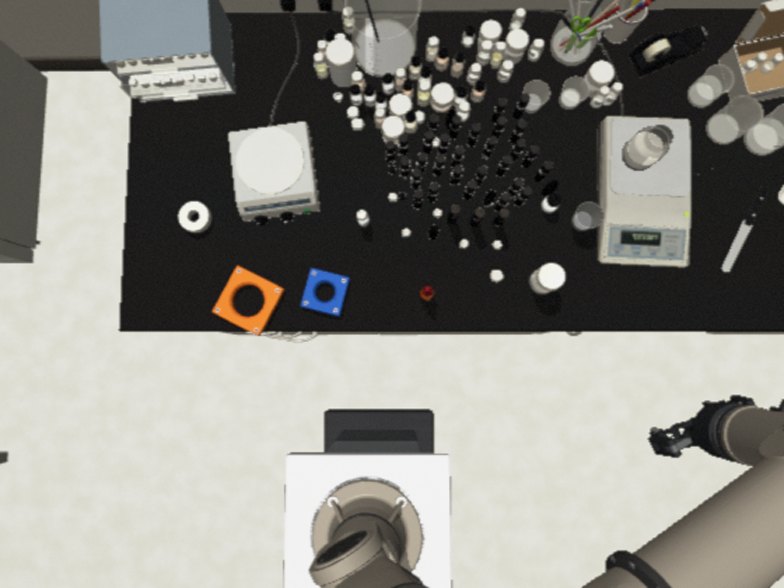

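View pics/scene1.png

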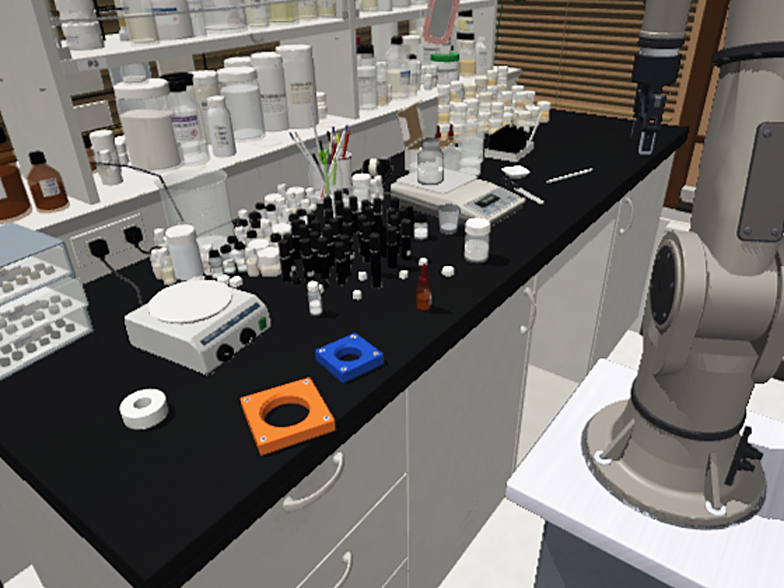

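```bash
python3 - <<'E'
from h import *
import pickle
d=pickle.load(open("d.pkl","rb"))
save(d["top"],"topc.png",(145,175,411,245),3)
save(d["scene"],"scenec.png",(165,145,365,330),3)
E
```

```text
(no output)
```

View pics/topc.png

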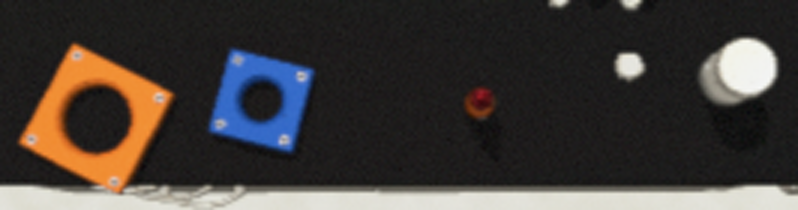

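View pics/scenec.png

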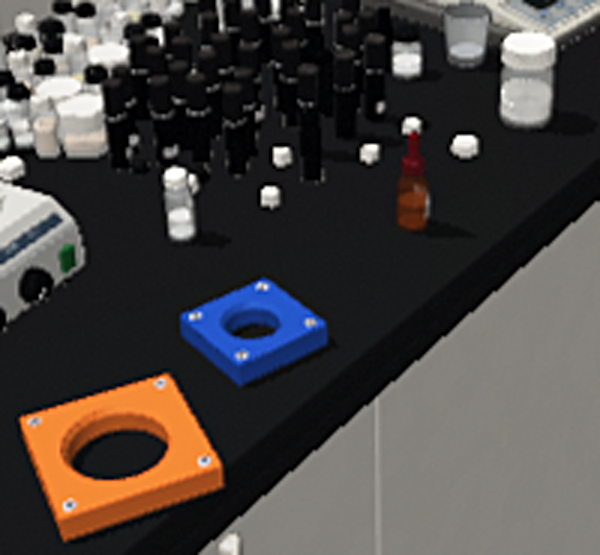

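```bash
python3 - <<'E'
from h import *
import pickle
d=pickle.load(open("d.pkl","rb"))
def T(x,y,z): return ray(d["top"],145+(x+.5)/3-.5,175+(y+.5)/3-.5,z)
def S(x,y,z): return ray(d["scene"],165+(x+.5)/3-.5,145+(y+.5)/3-.5,z)
np.set_printoptions(precision=1,suppress=True)
for n,t,s in(("orange",[(77,56),(160,98),(114,181),(31,140)],[(161,383),(205,461),(69,505),(35,421)]),("blue",[(238,60),(302,76),(285,139),(221,124)],[(263,286),(311,322),(241,356),(195,316)])):
  for f,q in((T,t),(S,s)):
    p=np.array([f(*a,18) for a in q]); m=p.mean(0); e=p[1]-p[0]
    print(n,m,np.linalg.norm(np.roll(p,-1,0)-p,axis=1),np.degrees(np.arctan2(e[1],e[0])))
print("dropper",T(482,98,91),S(414,132,91),S(413,219,0)); print("jar",T(748,67,82),S(529,39,82),S(527,114,0))
for n,p in (("d",T(482,98,91)),("j",T(748,67,82))):
  for z in (p[2],0):
    q=proj(d["scene"],[p[0],p[1],z]);print(n,z,(q-[165,145]+.5)*3-.5)
E
```

```text
orange [449.2 238.7  18. ] [87.4 86.6 86.3 87.8] -116.82881673712298
orange [448.6 237.7  18. ] [87.4 87.4 86.7 87.1] 152.90240625576428
blue [466.3  85.6  18. ] [61.3 60.2 60.7 61.3] -104.28679760007297
blue [465.2  85.9  18. ] [60.7 62.4 61.7 61.2] 165.86211192298603
dropper [ 459.  -113.5   91. ] [ 458.6 -111.9   91. ] [ 466.4 -123.1    0. ]
jar [ 486.4 -345.6   82. ] [ 488.  -346.8   82. ] [ 488.1 -352.     0. ]
d 91.0 [414.9 131.1]
d 0 [413.8 226.5]
j 82.0 [529.8  39.8]
j 0 [525.2 116.8]
```

The top view shows the orange gauge near crop (96,119), the blue one at (262,100), the dropper cap at (482,98) and the jar lid at (748,67). Both cameras agree within 2 mm, and the screw spacing is square:

| Item | x, y (mm) |
|---|---|
| Orange bore | (449, 238) |
| Blue bore | (466, 86) |
| Dropper | (459, -113) |
| Jar | (487, -346) |

I'm moving to above the jar first.

```bash
python3 -m pendant '[{"x":2,"y":1.2},{"x":5,"y":3},{"x":8.5,"y":5.1},{"x":12,"y":7.2},{"x":15.5,"y":9.3}]' 1
python3 -m pendant '[{"x":3,"y":1.8},{"x":6,"y":3.6},{"x":8,"y":4.8},{"x":9.3,"y":5.65},{"x":9.3,"y":5.65}]'
python3 -m pendant '[{"z":-3},{"z":-6},{"z":-8},{"z":-9.5},{"z":-9.5}]'
python3 - <<'E'
from h import *
save(snapshot("wrist"),"w1.png"); save(snapshot("scene"),"s2.png",(280,80,480,230),2)
o=observe();print(o["time"],o["position"],o["orientation"])
a=cv2.imread("pics/w1.png");b=cv2.imread("pics/s2.png");b=cv2.resize(b,(240,180));a=cv2.copyMakeBorder(a,0,0,0,240,0);a[:180,560:]=b;cv2.imwrite("pics/ws1.png",a)
E
```

```text
0.2 [ 238.46169092 -495.15833575  252.62790981] [-3.06143440e+00 -6.98800025e-01  6.02874003e-04]$[0]: bad value
$[0]: bad value
$[0]: bad value
```

View pics/ws1.png

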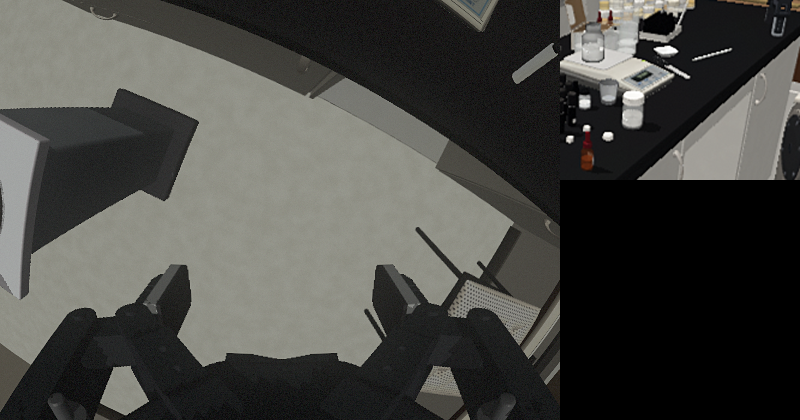

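The wrist view shows only floor, because the calls were refused and the arm hasn't moved. Each row probably needs all four keys.

```bash
python3 -m pendant '[{"x":2,"y":1.2,"z":0,"twist":0},{"x":5,"y":3,"z":0,"twist":0},{"x":8.5,"y":5.1,"z":0,"twist":0},{"x":12,"y":7.2,"z":0,"twist":0},{"x":15.5,"y":9.3,"z":0,"twist":0}]' 1 &&
python3 -m pendant '[{"x":3,"y":1.8,"z":0,"twist":0},{"x":6,"y":3.6,"z":0,"twist":0},{"x":8,"y":4.8,"z":0,"twist":0},{"x":9.3,"y":5.65,"z":0,"twist":0},{"x":9.3,"y":5.65,"z":0,"twist":0}]' -
```

```text
time: 0.62
position: [394.7, -401.5, 253.2]
orientation: [-3.063, -0.698, 0.0]
contact_force: [0.7, -0.3, 0.0]
gripper_width: 0.998
grip_force: 0.0
time: 1.03
position: [490.7, -341.3, 252.6]
orientation: [-3.057, -0.711, -0.004]
contact_force: [0.7, 0.1, 0.5]
gripper_width: 1.002
grip_force: 0.0
```

```bash
python3 -m pendant '[{"x":0,"y":0,"z":-3,"twist":0},{"x":0,"y":0,"z":-6,"twist":0},{"x":0,"y":0,"z":-8.5,"twist":0},{"x":0,"y":0,"z":-10,"twist":0},{"x":0,"y":0,"z":-10,"twist":0}]' -
python3 - <<'E'
from h import *
w=snapshot("wrist"); s=snapshot("scene"); t=snapshot("top")
save(w,"a.png"); save(s,"b.png",(280,80,400,215),2); save(t,"c.png",(330,150,450,250),2)
a,b,c=[cv2.imread(f"pics/{n}.png") for n in "abc"]
a=cv2.copyMakeBorder(a,0,60,0,240,cv2.BORDER_CONSTANT);a[:270,560:]=b;a[275:475,560:]=c;cv2.imwrite("pics/ws2.png",a)
o=observe();print(o["time"],o["position"],o["orientation"])
E
```

```text
time: 1.45
position: [482.2, -345.8, 148.7]
orientation: [-3.058, -0.694, 0.012]
contact_force: [-1.0, 0.3, -0.7]
gripper_width: 0.999
grip_force: 0.0
1.6 [ 486.49070119 -347.36651304  154.47399596] [3.06156367e+00 6.96623567e-01 1.18930255e-03]
```

View pics/ws2.png

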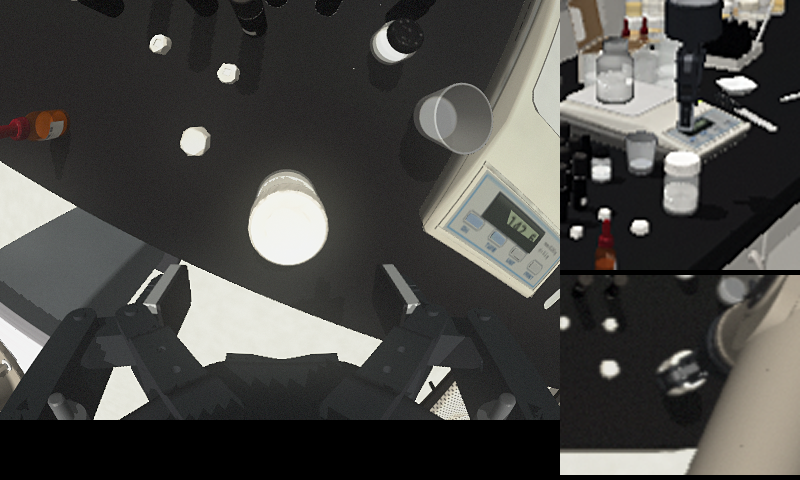

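The wrist view shows the lid centred at about (288,227), between the jaws' lines, with the nearest clutter well outside the fingers. I'm checking the lid position with the fisheye model.

```bash
cat >> h.py <<'E'
def fray(s,u,v,z):
    K=np.array(s["intrinsics"]);R=cv2.Rodrigues(np.array(s["rvec"],float))[0];t=np.array(s["tvec"],float).ravel()
    a=np.array([(u-K[0,2])/K[0,0],(v-K[1,2])/K[1,1]]);th=np.hypot(*a)
    d=R.T@np.r_[np.sin(th)*a/max(th,1e-9),np.cos(th)];c=-R.T@t
    return c+d*(z-c[2])/d[2]
E
python3 - <<'E'
from h import *
w=snapshot("wrist")
g=cv2.inRange(w["pixels"],(235,)*3,(255,)*3)
n,l,st,ce=cv2.connectedComponentsWithStats(g); i=l[227,288]; print(st[i],ce[i])
x0,y0,ww,hh,_=st[i]
print(fray(w,288,227,82),fray(w,x0,225,82),fray(w,x0+ww,225,82),fray(w,*ce[i],82),observe()["position"])
E
```

```text
[ 246  195   72   70 3620] [281.32292818 231.93287293]
[ 493.82190973 -347.9577048    82.        ] [ 483.56562407 -323.50327981   82.        ] [ 503.16295305 -364.49025278   82.        ] [ 489.03043514 -345.58994344   82.        ] [ 487.07967483 -347.40221322  155.13583016]
```

```bash
python3 -m pendant '[{"x":0.1,"y":-0.1,"z":-2,"twist":0},{"x":0.3,"y":-0.1,"z":-4.5,"twist":0},{"x":0.3,"y":-0.1,"z":-7,"twist":0},{"x":0.3,"y":-0.1,"z":-9.5,"twist":0},{"x":0.3,"y":-0.1,"z":-11,"twist":0}]' -
python3 -m pendant '[{"x":0,"y":0,"z":0,"twist":0},{"x":0,"y":0,"z":0,"twist":0},{"x":0,"y":0,"z":0,"twist":0},{"x":0,"y":0,"z":0,"twist":0},{"x":0,"y":0,"z":0,"twist":0}]' -
python3 -m pendant '[{"x":0,"y":0,"z":0,"twist":0},{"x":0,"y":0,"z":0,"twist":0},{"x":0,"y":0,"z":0,"twist":0},{"x":0,"y":0,"z":0,"twist":0},{"x":0,"y":0,"z":0,"twist":0}]' 0.35
python3 -m pendant '[{"x":0,"y":0,"z":0,"twist":0},{"x":0,"y":0,"z":0,"twist":0},{"x":0,"y":0,"z":0,"twist":0},{"x":0,"y":0,"z":0,"twist":0},{"x":0,"y":0,"z":0,"twist":0}]' 0.35
```

```text
time: 2.07
position: [489.4, -347.3, 42.6]
orientation: [3.063, 0.699, -0.0]
contact_force: [-0.3, 0.2, -0.8]
gripper_width: 0.998
grip_force: 0.0
time: 2.48
position: [490.9, -347.9, 45.3]
orientation: [3.06, 0.698, 0.004]
contact_force: [-0.5, 0.3, -0.7]
gripper_width: 1.002
grip_force: 0.0
time: 2.9
position: [490.3, -347.3, 44.2]
orientation: [3.062, 0.699, 0.002]
contact_force: [-0.7, 0.9, 4.5]
gripper_width: 0.574
grip_force: 62.4
time: 3.32
position: [490.3, -347.3, 44.1]
orientation: [3.062, 0.699, 0.002]
contact_force: [0.5, 0.7, 6.3]
gripper_width: 0.574
grip_force: 62.5
```

```bash
python3 -m pendant '[{"x":0,"y":0,"z":0.5,"twist":0},{"x":0,"y":0,"z":1.5,"twist":0},{"x":0,"y":0,"z":3,"twist":0},{"x":0,"y":0,"z":5,"twist":0},{"x":0,"y":0,"z":7,"twist":0}]' -
python3 -m pendant '[{"x":0,"y":0,"z":2,"twist":0},{"x":0,"y":0,"z":4,"twist":0},{"x":0,"y":0,"z":6,"twist":0},{"x":0,"y":0,"z":7,"twist":0},{"x":0,"y":0,"z":7,"twist":0}]' -
```

```text
time: 3.73
position: [488.8, -346.6, 113.5]
orientation: [-3.061, -0.699, 0.003]
contact_force: [1.0, -0.6, -1.0]
gripper_width: 0.573
grip_force: 62.0
time: 4.15
position: [491.1, -348.0, 186.4]
orientation: [3.059, 0.698, 0.006]
contact_force: [-0.1, 0.4, -1.1]
gripper_width: 0.575
grip_force: 62.0
```

```bash
python3 -m pendant '[{"x":0,"y":1,"z":0,"twist":0},{"x":-0.2,"y":3,"z":0,"twist":0},{"x":-0.4,"y":6,"z":0,"twist":0},{"x":-0.6,"y":9,"z":0,"twist":0},{"x":-0.8,"y":12,"z":0,"twist":0}]' -
python3 -m pendant '[{"x":-0.2,"y":3,"z":0,"twist":0},{"x":-0.4,"y":6,"z":0,"twist":0},{"x":-0.6,"y":9,"z":0,"twist":0},{"x":-0.8,"y":12,"z":0,"twist":0},{"x":-1,"y":15,"z":0,"twist":0}]' -
python3 -m pendant '[{"x":-0.2,"y":3,"z":0,"twist":0},{"x":-0.4,"y":6,"z":0,"twist":0},{"x":-0.6,"y":9,"z":0,"twist":0},{"x":-0.8,"y":12,"z":0,"twist":0},{"x":-1,"y":15,"z":0,"twist":0}]' -
python3 -m pendant '[{"x":-0.2,"y":3,"z":0,"twist":0},{"x":-0.4,"y":6,"z":0,"twist":0},{"x":-0.6,"y":9,"z":0,"twist":0},{"x":-0.8,"y":12,"z":0,"twist":0},{"x":-1,"y":14,"z":0,"twist":0}]' -
python3 -m pendant '[{"x":-0.2,"y":1.5,"z":0,"twist":0},{"x":-0.3,"y":2.5,"z":0,"twist":0},{"x":-0.3,"y":2.5,"z":0,"twist":0},{"x":-0.3,"y":2.5,"z":0,"twist":0},{"x":-0.3,"y":2.5,"z":0,"twist":0}]' -
```

```text
time: 4.57
position: [479.9, -224.4, 181.0]
orientation: [-3.06, -0.698, 0.005]
contact_force: [0.7, -0.1, -0.1]
gripper_width: 0.572
grip_force: 62.1
time: 4.98
position: [469.5, -74.6, 181.3]
orientation: [-3.061, -0.7, 0.006]
contact_force: [1.2, 0.9, -1.2]
gripper_width: 0.57
grip_force: 62.1
time: 5.4
position: [459.3, 74.7, 181.5]
orientation: [-3.062, -0.7, 0.006]
contact_force: [0.5, -0.2, -1.0]
gripper_width: 0.566
grip_force: 62.1
time: 5.82
position: [448.7, 216.6, 181.6]
orientation: [-3.06, -0.705, 0.006]
contact_force: [-0.8, 0.7, -1.2]
gripper_width: 0.572
grip_force: 62.1
time: 6.23
position: [448.6, 236.1, 182.6]
orientation: [3.062, 0.696, -0.003]
contact_force: [1.3, -0.7, -1.0]
gripper_width: 0.572
grip_force: 62.1
```

```bash
python3 -m pendant '[{"x":0,"y":0,"z":-2,"twist":0},{"x":0,"y":0,"z":-4,"twist":0},{"x":0,"y":0,"z":-6,"twist":0},{"x":0,"y":0,"z":-8,"twist":0},{"x":0,"y":0,"z":-9,"twist":0}]' -
python3 -m pendant '[{"x":0,"y":0,"z":0,"twist":0},{"x":0,"y":0,"z":0,"twist":0},{"x":0,"y":0,"z":0,"twist":0},{"x":0,"y":0,"z":0,"twist":0},{"x":0,"y":0,"z":0,"twist":0}]' -
python3 - <<'E'
from h import *
t=snapshot("top");s=snapshot("scene")
save(s,"b.png",(165,190,295,330),4); save(t,"c.png",(140,150,200,250),4)
b,c=[cv2.imread(f"pics/{n}.png") for n in "bc"]
a=np.zeros((560,770,3),np.uint8);a[:560,:520]=b;a[:400,525:765]=c;cv2.imwrite("pics/ws3.png",a)
print(observe()["position"],observe()["qpos"])
for z in(22+6,):
  p=proj(s,[449,238,18]);print((p-[165,190]+.5)*4-.5)
E
```

```text
time: 6.65
position: [447.8, 235.0, 90.8]
orientation: [3.062, 0.694, -0.007]
contact_force: [0.2, 0.2, -1.8]
gripper_width: 0.571
grip_force: 62.1
time: 7.07
position: [449.6, 238.4, 94.5]
orientation: [-3.062, -0.699, -0.004]
contact_force: [0.8, -0.2, -1.9]
gripper_width: 0.57
grip_force: 62.1
[449.18145616 238.29707126  94.14534614] [-0.19286369  0.41279452 -0.41942922  1.82914591  0.20404599  0.94028484
 -1.8236091 ]
[156.38315231 407.43330881]
```

View pics/ws3.png

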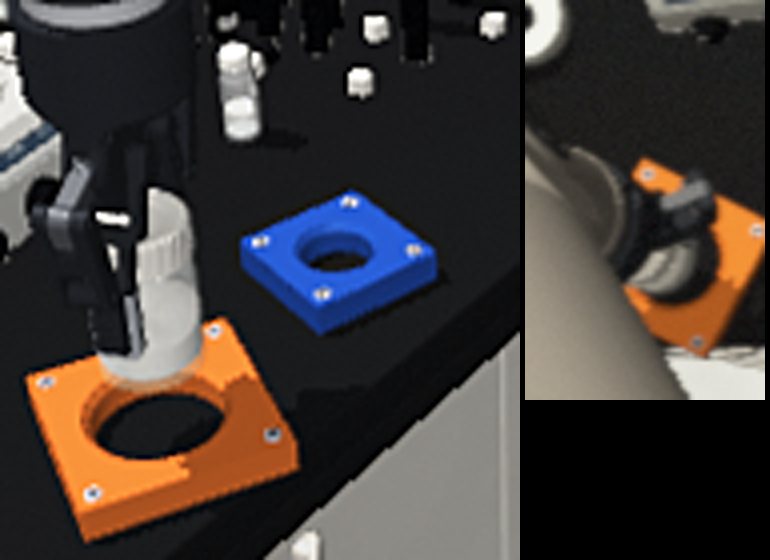

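The jar is held upright above the bore, its base edges near x≈102 and 201 in the crop, front edge near (150,387). I'll compare that with the base projected on the bore axis.

```bash
python3 - <<'E'
from h import *
s=snapshot("scene")
for x,y in((449,238),(454,240)):
  c=np.array([(proj(s,[x+25.5*np.cos(a),y+25.5*np.sin(a),50])-[165,190]+.5)*4-.5 for a in np.linspace(0,6.28,60)])
  print(c.min(0),c.max(0))
print((proj(s,[449,238,132])-[165,190]+.5)*4-.5)
E
```

```text
[ 94.5297896  322.21593997] [203.11824577 391.55643821]
[ 84.14879951 320.52372644] [192.66429466 389.65847657]
[128.84899295 214.05537612]
```

Within about 1–2 mm, so I'm lowering.

```bash
python3 -m pendant '[{"x":0,"y":0,"z":-1,"twist":0},{"x":0,"y":0,"z":-2,"twist":0},{"x":0,"y":0,"z":-2.8,"twist":0},{"x":0,"y":0,"z":-3.2,"twist":0},{"x":0,"y":0,"z":-3.5,"twist":0}]' -
python3 -m pendant '[{"x":0,"y":0,"z":-0.4,"twist":0},{"x":0,"y":0,"z":-0.8,"twist":0},{"x":0,"y":0,"z":-1.1,"twist":0},{"x":0,"y":0,"z":-1.3,"twist":0},{"x":0,"y":0,"z":-1.4,"twist":0}]' -
python3 -m pendant '[{"x":0,"y":0,"z":0,"twist":0},{"x":0,"y":0,"z":0,"twist":0},{"x":0,"y":0,"z":0,"twist":0},{"x":0,"y":0,"z":0,"twist":0},{"x":0,"y":0,"z":0,"twist":0}]' -
```

```text
time: 7.63
position: [447.8, 237.5, 56.8]
orientation: [3.062, 0.699, -0.004]
contact_force: [0.2, -0.4, -1.1]
gripper_width: 0.571
grip_force: 62.1
time: 8.05
position: [448.6, 237.9, 44.1]
orientation: [3.063, 0.699, -0.001]
contact_force: [-2.1, -0.5, 6.8]
gripper_width: 0.57
grip_force: 63.1
time: 8.47
position: [448.8, 238.0, 44.4]
orientation: [-3.063, -0.699, -0.0]
contact_force: [0.6, 1.1, -0.1]
gripper_width: 0.573
grip_force: 62.1
```

```bash
python3 -m pendant '[{"x":0,"y":0,"z":0,"twist":0},{"x":0,"y":0,"z":0,"twist":0},{"x":0,"y":0,"z":0,"twist":0},{"x":0,"y":0,"z":0,"twist":0},{"x":0,"y":0,"z":0,"twist":0}]' 1
python3 -m pendant '[{"x":0,"y":0,"z":0,"twist":0},{"x":0,"y":0,"z":0,"twist":0},{"x":0,"y":0,"z":0.5,"twist":0},{"x":0,"y":0,"z":1.5,"twist":0},{"x":0,"y":0,"z":3,"twist":0}]' 1
python3 -m pendant '[{"x":0,"y":0,"z":2,"twist":0},{"x":0,"y":0,"z":5,"twist":0},{"x":0,"y":0,"z":8,"twist":0},{"x":0,"y":0,"z":11,"twist":0},{"x":0,"y":0,"z":12,"twist":0}]' -
```

```text
time: 8.88
position: [448.7, 238.0, 44.4]
orientation: [-3.063, -0.699, -0.0]
contact_force: [-0.6, -0.8, -0.3]
gripper_width: 0.996
grip_force: 0.0
time: 9.3
position: [447.8, 237.5, 74.2]
orientation: [3.062, 0.699, -0.004]
contact_force: [0.7, -0.6, -0.0]
gripper_width: 1.003
grip_force: 0.0
time: 9.72
position: [450.9, 239.8, 200.1]
orientation: [-3.06, -0.699, -0.015]
contact_force: [1.2, 0.3, 0.0]
gripper_width: 1.002
grip_force: 0.0
```

```bash
python3 -m pendant '[{"x":0,"y":-2,"z":0,"twist":0},{"x":0.1,"y":-5,"z":0,"twist":0},{"x":0.2,"y":-8.5,"z":0,"twist":0},{"x":0.4,"y":-12,"z":0,"twist":0},{"x":0.5,"y":-15.5,"z":0,"twist":0}]' -
python3 -m pendant '[{"x":0.1,"y":-3.5,"z":0,"twist":0},{"x":0.2,"y":-7,"z":0,"twist":0},{"x":0.3,"y":-10.5,"z":0,"twist":0},{"x":0.4,"y":-14,"z":0,"twist":0},{"x":0.5,"y":-17,"z":0,"twist":0}]' -
python3 -m pendant '[{"x":0,"y":-2,"z":0,"twist":0},{"x":0,"y":-2.6,"z":0,"twist":0},{"x":0,"y":-2.6,"z":-1,"twist":0},{"x":0,"y":-2.6,"z":-2.5,"twist":0},{"x":0,"y":-2.6,"z":-3,"twist":0}]' -
python3 -m pendant '[{"x":0,"y":0,"z":0,"twist":0},{"x":0,"y":0,"z":0,"twist":0},{"x":0,"y":0,"z":0,"twist":0},{"x":0,"y":0,"z":0,"twist":0},{"x":0,"y":0,"z":0,"twist":0}]' -
python3 - <<'E'
from h import *
w=snapshot("wrist"); s=snapshot("scene"); t=snapshot("top")
save(w,"a.png"); save(s,"b.png",(170,235,290,325),2); save(t,"c.png",(145,160,225,260),2)
a,b,c=[cv2.imread(f"pics/{n}.png") for n in "abc"]
a=cv2.copyMakeBorder(a,0,0,0,240,cv2.BORDER_CONSTANT);a[:180,560:]=b;a[185:385,560:720]=c;cv2.imwrite("pics/ws4.png",a)
o=observe();print(o["time"],o["position"],o["orientation"])
E
```

```text
time: 10.13
position: [453.4, 81.6, 194.7]
orientation: [3.062, 0.701, 0.001]
contact_force: [0.7, 0.1, 0.1]
gripper_width: 1.001
grip_force: 0.0
time: 10.55
position: [458.1, -89.7, 194.7]
orientation: [3.062, 0.696, 0.0]
contact_force: [0.4, -0.7, 0.2]
gripper_width: 0.999
grip_force: 0.0
time: 10.97
position: [457.3, -110.2, 162.2]
orientation: [-3.059, -0.703, 0.005]
contact_force: [-0.7, -0.2, 0.6]
gripper_width: 1.0
grip_force: 0.0
time: 11.38
position: [459.2, -112.8, 164.9]
orientation: [3.062, 0.7, 0.002]
contact_force: [-0.3, -0.7, 0.6]
gripper_width: 1.002
grip_force: 0.0
11.5333 [ 458.86979263 -113.08105653  164.62067747] [3.06250204e+00 6.98958992e-01 8.73075994e-04]
```

View pics/ws4.png

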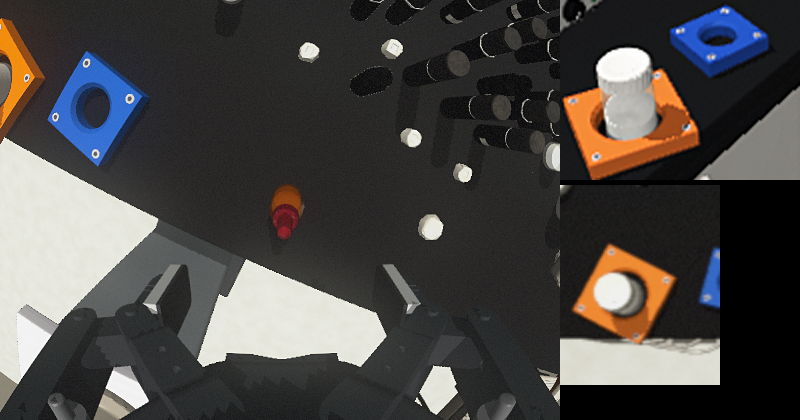

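The jar stands upright in the orange bore. The dropper bulb tip is at wrist (284,231), with the blue screws at (86,63), (130,99), (95,154) and (55,117). I'm computing all of these.

```bash
python3 - <<'E'
from h import *
w=snapshot("wrist")
print(fray(w,284,232,91),fray(w,285,212,64))
print(np.mean([fray(w,*p,18) for p in((86,63),(130,99),(95,154),(55,117))],0))
R=cv2.Rodrigues(np.array(w["rvec"],float))[0];print(-R.T@np.array(w["tvec"]).ravel(),observe()["position"])
E
```

```text
[ 461.75556052 -112.91168226   91.        ] [ 466.99294741 -111.40668203   64.        ]
[467.08984926  86.12379499  18.        ]
[524.34187527 -80.922972   285.90991332] [ 458.81300393 -113.06876835  164.55226386]
```

```bash
python3 -m pendant '[{"x":0.1,"y":0,"z":-2,"twist":0},{"x":0.1,"y":0,"z":-4.5,"twist":0},{"x":0.1,"y":0,"z":-7,"twist":0},{"x":0.1,"y":0,"z":-9.5,"twist":0},{"x":0.1,"y":0,"z":-11,"twist":0}]' -
python3 -m pendant '[{"x":0,"y":0,"z":-0.5,"twist":0},{"x":0,"y":0,"z":-0.9,"twist":0},{"x":0,"y":0,"z":-1,"twist":0},{"x":0,"y":0,"z":-1,"twist":0},{"x":0,"y":0,"z":-1,"twist":0}]' -
python3 -m pendant '[{"x":0,"y":0,"z":0,"twist":0},{"x":0,"y":0,"z":0,"twist":0},{"x":0,"y":0,"z":0,"twist":0},{"x":0,"y":0,"z":0,"twist":0},{"x":0,"y":0,"z":0,"twist":0}]' 0.5
python3 -m pendant '[{"x":0,"y":0,"z":0,"twist":0},{"x":0,"y":0,"z":0,"twist":0},{"x":0,"y":0,"z":0,"twist":0},{"x":0,"y":0,"z":0,"twist":0},{"x":0,"y":0,"z":0,"twist":0}]' 0.15
python3 -m pendant '[{"x":0,"y":0,"z":0,"twist":0},{"x":0,"y":0,"z":0,"twist":0},{"x":0,"y":0,"z":0,"twist":0},{"x":0,"y":0,"z":0,"twist":0},{"x":0,"y":0,"z":0,"twist":0}]' -
```

```text
time: 12.0
position: [458.2, -112.9, 52.1]
orientation: [-3.062, -0.698, 0.005]
contact_force: [0.6, 0.5, 0.1]
gripper_width: 1.001
grip_force: 0.0
time: 12.42
position: [460.7, -113.3, 45.4]
orientation: [3.062, 0.699, 0.003]
contact_force: [0.5, 0.0, -0.4]
gripper_width: 0.997
grip_force: 0.0
time: 12.83
position: [459.7, -113.1, 44.4]
orientation: [3.063, 0.699, 0.0]
contact_force: [-0.6, 0.9, 0.2]
gripper_width: 0.501
grip_force: 0.0
time: 13.25
position: [460.1, -113.3, 44.7]
orientation: [3.062, 0.699, 0.001]
contact_force: [-1.2, -0.4, 4.1]
gripper_width: 0.289
grip_force: 58.5
time: 13.67
position: [460.1, -113.3, 44.6]
orientation: [3.062, 0.699, 0.001]
contact_force: [-0.8, -0.8, 6.3]
gripper_width: 0.286
grip_force: 58.7
```

```bash
python3 -m pendant '[{"x":0,"y":0,"z":0.5,"twist":0},{"x":0,"y":0,"z":1.5,"twist":0},{"x":0,"y":0,"z":3,"twist":0},{"x":0,"y":0,"z":4.5,"twist":0},{"x":0,"y":0,"z":5,"twist":0}]' -
python3 -m pendant '[{"x":0,"y":1,"z":0,"twist":0},{"x":0.1,"y":3,"z":0,"twist":0},{"x":0.2,"y":5.5,"z":0,"twist":0},{"x":0.3,"y":8,"z":0,"twist":0},{"x":0.4,"y":10.5,"z":0,"twist":0}]' -
python3 -m pendant '[{"x":0.1,"y":2.5,"z":0,"twist":0},{"x":0.2,"y":5,"z":0,"twist":0},{"x":0.2,"y":7,"z":0,"twist":0},{"x":0.2,"y":8.5,"z":0,"twist":0},{"x":0.2,"y":9.4,"z":0,"twist":0}]' -
python3 -m pendant '[{"x":0,"y":0,"z":0,"twist":0},{"x":0,"y":0,"z":0,"twist":0},{"x":0,"y":0,"z":0,"twist":0},{"x":0,"y":0,"z":0,"twist":0},{"x":0,"y":0,"z":0,"twist":0}]' -
python3 - <<'E'
from h import *
s=snapshot("scene"); o=observe(); print(o["position"])
save(s,"b.png",(205,175,295,280),5); t=snapshot("top"); save(t,"c.png",(200,165,255,245),5)
b,c=[cv2.imread(f"pics/{n}.png") for n in "bc"]
a=np.zeros((525,735,3),np.uint8);a[:,:450]=b;a[:400,455:730]=c;cv2.imwrite("pics/ws5.png",a)
zb=o["position"][2]-44.6
c=np.array([(proj(s,[466+13.5*np.cos(a),86+13.5*np.sin(a),zb])-[205,175]+.5)*5-.5 for a in np.linspace(0,6.28,60)])
print(c.min(0),c.max(0))
E
```

```text
time: 14.08
position: [460.8, -112.8, 96.3]
orientation: [3.062, 0.7, 0.005]
contact_force: [1.0, 0.2, -0.3]
gripper_width: 0.287
grip_force: 58.6
time: 14.5
position: [462.4, -6.1, 93.4]
orientation: [-3.062, -0.699, 0.003]
contact_force: [0.9, 0.5, -0.2]
gripper_width: 0.289
grip_force: 58.6
time: 14.92
position: [464.1, 89.4, 93.5]
orientation: [-3.059, -0.705, 0.003]
contact_force: [0.6, -0.0, -0.5]
gripper_width: 0.284
grip_force: 58.6
time: 15.33
position: [465.7, 84.6, 94.2]
orientation: [3.063, 0.695, -0.001]
contact_force: [0.2, -0.1, -1.2]
gripper_width: 0.288
grip_force: 58.6
[465.75638083  84.81536264  94.25317375]
[184.55634026 305.19886761] [246.91446979 340.40489242]
```

View pics/ws5.png

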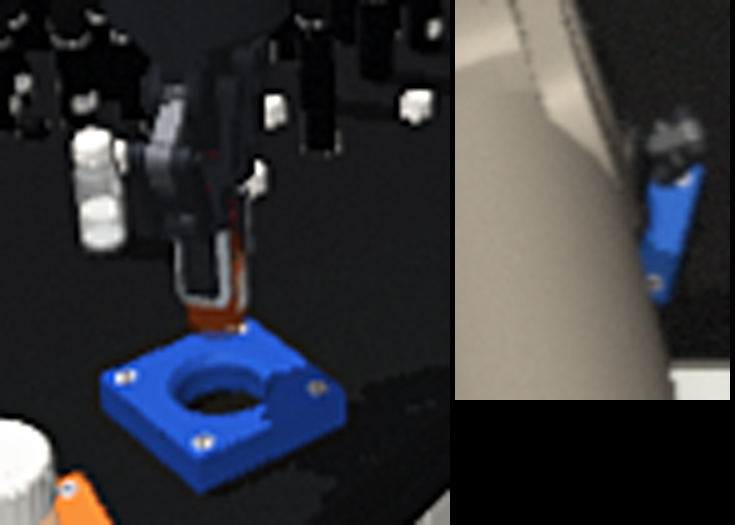

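The base edges are at x≈187 and 246, against 185 and 247 expected. The front edge is 8 px high, as it also was on the worktop, so that's a dark rim. The bottle is aligned and I'm lowering in stages.

```bash
python3 -m pendant '[{"x":0,"y":0,"z":-0.8,"twist":0},{"x":0,"y":0,"z":-1.6,"twist":0},{"x":0,"y":0,"z":-2.4,"twist":0},{"x":0,"y":0,"z":-3,"twist":0},{"x":0,"y":0,"z":-3.4,"twist":0}]' -
python3 -m pendant '[{"x":0,"y":0,"z":-0.3,"twist":0},{"x":0,"y":0,"z":-0.6,"twist":0},{"x":0,"y":0,"z":-0.9,"twist":0},{"x":0,"y":0,"z":-1.2,"twist":0},{"x":0,"y":0,"z":-1.5,"twist":0}]' -
python3 -m pendant '[{"x":0,"y":0,"z":0,"twist":0},{"x":0,"y":0,"z":0,"twist":0},{"x":0,"y":0,"z":0,"twist":0},{"x":0,"y":0,"z":0,"twist":0},{"x":0,"y":0,"z":0,"twist":0}]' -
```

```text
time: 15.85
position: [464.7, 85.8, 58.8]
orientation: [-3.063, -0.699, 0.004]
contact_force: [0.2, -0.5, -0.4]
gripper_width: 0.288
grip_force: 58.6
time: 16.27
position: [465.9, 86.0, 45.2]
orientation: [3.063, 0.699, 0.001]
contact_force: [0.2, 0.2, -0.7]
gripper_width: 0.29
grip_force: 58.6
time: 16.68
position: [465.8, 86.0, 45.5]
orientation: [3.063, 0.699, 0.001]
contact_force: [0.7, -0.4, -0.1]
gripper_width: 0.286
grip_force: 58.6
```

```bash
python3 -m pendant '[{"x":0,"y":0,"z":-0.05,"twist":0},{"x":0,"y":0,"z":-0.05,"twist":0},{"x":0,"y":0,"z":-0.05,"twist":0},{"x":0,"y":0,"z":-0.05,"twist":0},{"x":0,"y":0,"z":-0.05,"twist":0}]' -
python3 -m pendant '[{"x":0,"y":0,"z":0,"twist":0},{"x":0,"y":0,"z":0,"twist":0},{"x":0,"y":0,"z":0,"twist":0},{"x":0,"y":0,"z":0,"twist":0},{"x":0,"y":0,"z":0,"twist":0}]' 0.8
python3 -m pendant '[{"x":0,"y":0,"z":0,"twist":0},{"x":0,"y":0,"z":0,"twist":0},{"x":0,"y":0,"z":0.5,"twist":0},{"x":0,"y":0,"z":1.5,"twist":0},{"x":0,"y":0,"z":3,"twist":0}]' 0.8
python3 -m pendant '[{"x":0,"y":0,"z":2,"twist":0},{"x":0,"y":0,"z":5,"twist":0},{"x":0,"y":0,"z":8,"twist":0},{"x":0,"y":0,"z":11,"twist":0},{"x":0,"y":0,"z":12,"twist":0}]' -
python3 -m pendant '[{"x":0,"y":-3,"z":0,"twist":0},{"x":0,"y":-6,"z":0,"twist":0},{"x":0,"y":-9,"z":0,"twist":0},{"x":0,"y":-11,"z":0,"twist":0},{"x":0,"y":-12,"z":0,"twist":0}]' -
python3 -m pendant '[{"x":0,"y":-3,"z":0,"twist":0},{"x":0,"y":-6,"z":0,"twist":0},{"x":0,"y":-8,"z":0,"twist":0},{"x":0,"y":-8,"z":0,"twist":0},{"x":0,"y":-8,"z":0,"twist":0}]' -
python3 - <<'E'
from h import *
s=snapshot("scene");t=snapshot("top")
save(s,"b.png",(165,175,295,325),3.5); save(t,"c.png",(145,165,260,255),3)
b,c=[cv2.imread(f"pics/{n}.png") for n in "bc"]
a=np.zeros((525,800,3),np.uint8);a[:,:455]=b;a[:270,455:]=c;cv2.imwrite("pics/ws6.png",a)
for n,p,h in(("d",[466,86],91),("j",[449,238],82)):
  print(n,(proj(s,p+[h])-[165,175]+.5)*3.5-.5,(proj(t,p+[h])-[145,165]+.5)*3-.5+[455,0])
E
```

```text
time: 17.1
position: [465.7, 86.0, 44.8]
orientation: [3.063, 0.699, -0.0]
contact_force: [-0.6, -0.8, -1.3]
gripper_width: 0.291
grip_force: 58.6
time: 17.52
position: [465.7, 86.0, 44.9]
orientation: [3.063, 0.699, 0.0]
contact_force: [-0.4, 0.7, -0.3]
gripper_width: 0.798
grip_force: 0.0
time: 17.93
position: [464.7, 85.8, 74.8]
orientation: [-3.063, -0.699, 0.004]
contact_force: [0.6, -0.3, 0.4]
gripper_width: 0.801
grip_force: 0.0
time: 18.35
position: [468.4, 86.9, 200.5]
orientation: [3.062, 0.699, 0.015]
contact_force: [0.7, -0.3, 0.0]
gripper_width: 0.802
grip_force: 0.0
time: 18.77
position: [465.2, -37.8, 195.0]
orientation: [3.063, 0.691, -0.001]
contact_force: [0.9, -0.8, -0.9]
gripper_width: 0.797
grip_force: 0.0
time: 19.18
position: [465.6, -114.3, 194.8]
orientation: [-3.063, -0.696, -0.0]
contact_force: [0.0, 0.6, 0.7]
gripper_width: 0.802
grip_force: 0.0
d [287.03747443 169.15988692] [706.399779   120.60913516]
j [123.68082152 316.99434326] [533.61379167 141.69744298]
```

View pics/ws6.png

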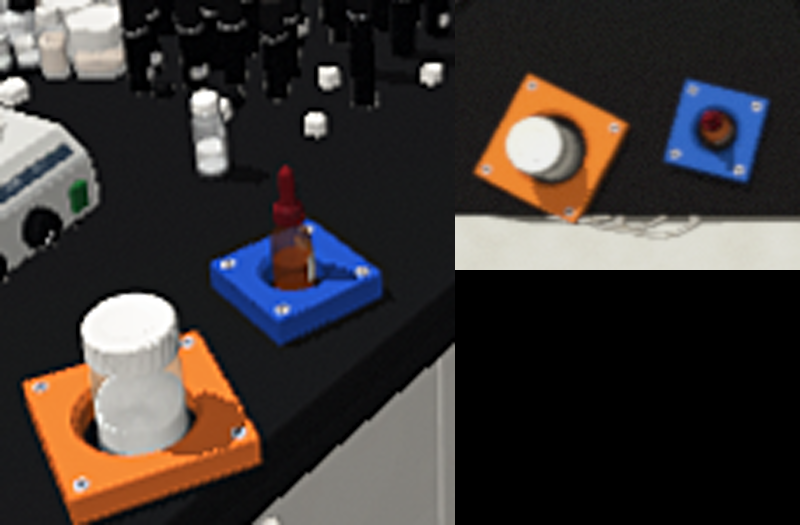

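Both stand upright in their bores: jar lid at (130,323), dropper bulb at (286,168). Both are within about 5 mm of the predicted on-axis positions, and the arm is clear.

```bash
python3 -c "from station import *;print(sign_off())"
```

```text
the job is handed in; nothing more can be done
None
```

I handed the job in at about 19 s of the 61 s limit: the dropper bottle stands upright in the blue (small) gauge bore and the powder jar in the orange (large) one, both released, each about 5 mm or less off its bore's axis in the last pictures; no verdict came back.

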